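# Coin tube into the till cradle, coin end down

### The job

Put the blue coin tube into the sloping wooden cradle with its heavy, coin-filled end at the low end. Both ends look alike: pick the tube up by the black grip at its middle and see which end sinks, turn it to suit, and lower it into the cradle before letting go. Leave the yellow tube where it lies.

Things in the scene. Friction and masses are not known exactly. Their poses are not given: they have to be found in the camera images.
- blue_tube: Coin tube, 160 mm long, about 240 g: blue barrel 32 mm thick, grey 44 mm square caps 24 mm long. Lies flat. Origin: mid-length, centre of underside; x along it, z up, y across. Coins fill one end; its looks do not tell which. Lifted by its clip at mid-length, the heavy end sinks until the clip's stop halts it 0.42 rad (24 degrees) from level, the same slope as the cradle.
- blue_clip: Blue tube's carrying clip: aluminium bracket over the barrel with an upright black grip on top, 30 mm along the tube, 14 mm thick across it, 36 mm tall. Origin: pivot at the barrel's centre, 22 mm above the underside; z up to the grip, y across (pivot line). Grip spans 28 to 64 mm above the origin. Swivels 0.42 rad either way with light friction and stays as left.
- cradle_seat (a point): Middle of the sloping floor of the fixed wooden cradle, 55 mm above the counter: open trough 190 mm long, sloping 0.42 rad. x: level, towards the LOW end (steel stop 93 mm down the floor); z up, y across. Walls lean out: 62 mm apart at the floor, 76 at the top, 22 above the floor. Lay the tube along it, underside centre within 10 mm of this point; it may slide 13 mm to the stop.
- yellow_tube: A bystander: a coin tube of the same make with a yellow barrel, lying on the counter, to be left alone. Origin: middle of its length, centre of its underside; x along its length.

How it is judged:
On the way, in this order (a step that is already met when the one before it is completed fails the run):
1. the blue tube is lifted clear of the counter by its clip and hangs with one end sunk (height (world z) of blue_tube above 0.06 m and contact force between the fingers and blue_clip above 0.5 N and angle between blue_tube's own z axis and vertical above 0.25 rad and distance between blue_tube and cradle_seat above 0.1 m), for 0.2 s.
2. the blue tube is lowered onto the cradle's floor while still held by its clip (distance between blue_tube and cradle_seat below 0.032 m and contact force between the fingers and blue_clip above 0.5 N), for 0.05 s.
At the end, for the whole second after the job is handed in: The blue tube rests in the cradle, released and at rest, coin end at the low end: its underside centre within 30 mm of the seat point and 15 mm of the trough's middle line, its length within 0.2 rad of the trough's direction, sloping with the floor (24 degrees, within 10) (distance between blue_tube and cradle_seat below 0.03 m and y of blue_tube in the frame of cradle_seat between -0.015 and 0.015 m and angle between the y axis of blue_tube and the y axis of cradle_seat, either way round below 0.2 rad and angle between blue_tube's own x axis and vertical between 1.82 and 2.16 rad and linear speed of blue_tube below 0.02 m/s); the robot touches nothing.
It fails at once if the yellow tube is moved more than 20 mm (distance of yellow_tube from where it was at the start of the episode above 0.02 m).
It also fails if it takes over 40 s, if anything falls off the work surface, if the arm or the gripper's body presses on something with over 40 N, if the wrist force passes 120 N, or if a joint passes its speed limit or range.

### The arm

A 6-joint arm with a two-finger parallel gripper is mounted at the origin on a cart in front of the work surface, level with it; the furniture and walls round the work are solid. World frame = base frame: x ahead of the robot, y to its left, z up, the work surface at z = 0. Lengths are in m, angles in rad, forces in N, time in s.
With the tool pointing down it reaches from about 0.275 to 0.75 m from the base axis. Payload 10.2 kg.
Tool frame: the origin (TCP) lies at the very end of the fingers, on their centre line; the grasp point (between the pads) lies 19 mm behind it; z points along the fingers, y is the line along which they close (so a half turn about z gives the same grasp; the last joint's range is limited). The gripper opens to 88 mm and grips with 3 to 60 N. Pads are 18 mm wide; open, the fingers measure 123 mm over their backs; the gripper's body (75 mm by 187 mm) begins 45 mm behind the grasp point.
Start: joints at [1.073, 0.313, 1.498, -0, 1.331, -0.223], TCP at [0.142, 0.505, 0.239] pointing down, gripper open.
Joint ranges: [-2.94, 2.94], [-0.97, 2.17], [0.19, 2.56], [-1.23, 4.37], [0.02, 3.11], [-2.88, 2.88]. Speed limits (rad/s): [2.39, 2.39, 3.01, 3.14, 3.14, 3.14].

### API

Orientations are given as [roll, pitch, yaw] about the fixed x, y, z axes, in that order (R = Rz(yaw) Ry(pitch) Rx(roll)).
In Python, from plant import robot, imaging, ticket gives the robot as it stands.
- The arm moves only by the tool carry_out, never from a script. Its argument "deltas" is a list of rows, each an object with "hand": the opening in per cent of the stroke, from 0 (shut) to 100 (fully open); "linear": the shift along the tool's x, y, z in cm, a list of three; "yaw": the turn about the tool's z in rad. A call has 1 to 10 rows; each row shifts and turns the commanded pose from where the row before left it, along the tool's axes as they then stand; what a row does not reach is not made up. A row lasts 1/10 s, in which the tool goes at most 50 mm and 8.59 degrees, less where a joint would pass 70% of its speed; a pose out of reach is approached as far as the arm can. A call with a gripper value outside its range is refused whole. The fingers move at their own pace and stop on an object; "squeeze" is the grip in N (left out, the last holds). Time passes only in rows, so rows that do not move let the fingers close. It gives the time, the measured TCP pose, the force, the opening and the grip force at its end, in the units of the state.
- robot.observe(): the state, without advancing time (a new reading comes with each control period).
- imaging.read_camera(name): name is "side" or "top" or "wrist"; returns (picture, depth): 384x512x3 uint8, red, green, blue; 384x512 float32, m along the optical axis (not along the pixel's ray), 0 where there is no reading.
- imaging.camera_info(name): a dict with "fov_y" (degrees; the focal length in pixels is half the picture's height over the tangent of half this angle, whatever the lens; pixels are square), "cx", "cy" (the principal point, pixels), "pose" (4x4, takes a point from camera to world coordinates). Camera axes: x right, y down, z forward; pixel columns grow to the right and rows downward; lengths in m; the calibration is good to about 2 mm. A picture is of the moment at which its call begins: read the wrist's pose just before it. camera_info takes no time and is no camera call; for the wrist camera it gives the pose at the moment of the call.
- ticket.sign_off(): hands the job in; it is judged then, once.
The state is a dict: "time_s": time; "joint_positions": joint angles; "joint_vel": joint speeds; "tau": joint torques, N m; "tcp_pos": TCP position; "tool_rot": TCP orientation; "contact_force": force on the tool from outside, world axes, zero at the start; "torque": the same for the moment, N m; "finger_gap": opening from 0.0 (shut) to 1.0 (fully open); "grip_force": force on a finger pad.
Only numpy, scipy, OpenCV 4.12 (cv2) and the standard library are available. Lean on these libraries where they do the work, as an engineer would, in place of code of your own. Each camera call takes 0.05 s, during which the arm holds its last target. There are 200 camera calls.

## Working session

There is one attempt and no reset: what is moved stays moved. The work goes in short steps, Python scripts to look and compute and a tool call to move; the robot and the scene stay as the last step left them, time stands still between calls to the robot, and variables do not carry over. Pictures are saved under pics/ and viewed, at most 10 in all, crops included, and the job is handed in when it is done.

Besides the shell and the picture viewer there is one more tool, called after "Emit:" by a JSON object that holds its "op" and its "data", one argument or row to a line. carry_out: Moves the arm, as the interface text tells. Its arguments: {"type":"object","properties":{"deltas":{"type":"array","items":{"type":"object","properties":{"hand":{"type":"number"},"linear":{"type":"array","items":{"type":"number"}},"yaw":{"type":"number"}}}},"squeeze":{"type":"number"}},"required":["deltas"]}

```bash
mkdir -p pics; cat > h.py <<'E'
import numpy as np, cv2
from plant import robot, imaging, ticket
def grab(n):
    i=imaging.camera_info(n); p,d=imaging.read_camera(n)
    f=p.shape[0]/2/np.tan(np.radians(i["fov_y"])/2)
    return p,d,i,f
def cloud(n):
    p,d,i,f=grab(n); v,u=np.mgrid[:384,:512]
    c=np.stack([(u-i["cx"])/f*d,(v-i["cy"])/f*d,d,np.ones_like(d)],-1)
    return p,d,(c@np.array(i["pose"]).T)[...,:3]
def save(name,p): cv2.imwrite("pics/"+name,p[...,::-1])
E
python3 - <<'E'
from h import *
s=robot.observe();print(s)
for n in("top","side"):
    p,d,X=cloud(n); save(n+"0.png",p); np.savez("/tmp/"+n,p=p,d=d,X=X); print(n,imaging.camera_info(n))
E
```

```text
{'time_s': 0.0, 'joint_positions': array([ 1.07256252e+00,  3.13421478e-01,  1.49841861e+00, -2.15331962e-05,
        1.33099911e+00, -2.23426579e-01]), 'joint_vel': array([ 3.14844555e-04, -1.49568903e-03,  3.70048641e-04, -2.28667107e-05,
        7.58024320e-04,  9.92666968e-04]), 'tau': array([ 1.54374455e-03, -4.02209795e+01, -2.52269644e+01,  6.95404178e-02,
        3.52647726e-02, -1.06524221e-04]), 'tcp_pos': array([0.14237606, 0.50507354, 0.23818262]), 'tool_rot': array([-3.14037246e+00, -2.55809004e-04,  2.86679040e+00]), 'contact_force': array([-0.45731527, -0.99310628,  0.20071181]), 'torque': array([-0.08251751,  0.06113688, -0.09246592]), 'grip_force': 0.0, 'finger_gap': 0.998206793486534}
top {'fov_y': 44.6033101590214, 'cx': 254.57764344012944, 'cy': 199.80560502699814, 'pose': array([[ 0.04645151, -0.97527203,  0.21607111,  0.25867127],
       [-0.99889391, -0.04693009,  0.00291813,  0.06402669],
       [ 0.00729426, -0.21596767, -0.97637327,  1.21584273],
       [ 0.        ,  0.        ,  0.        ,  1.        ]])}
side {'fov_y': 56.86430649551572, 'cx': 253.35252473604703, 'cy': 187.16793023432066, 'pose': array([[ 0.99944212, -0.02648711,  0.02034385,  0.50772871],
       [-0.03187715, -0.57479731,  0.81767469, -0.63208306],
       [-0.00996425, -0.81786703, -0.57532098,  0.57556758],
       [ 0.        ,  0.        ,  0.        ,  1.        ]])}
```

View pics/top0.png

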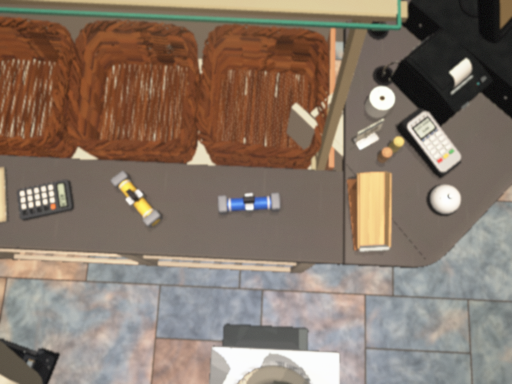

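View pics/side0.png

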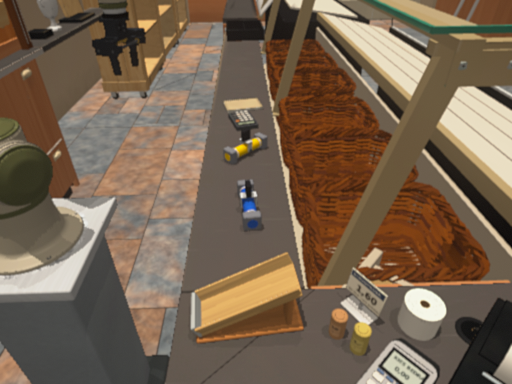

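The top view shows the blue tube at about (249,203), lying along image x. Yellow is at (136,199). The cradle is at (373,210), and in the side view its steel stop is at the left end (196,312), so the low end is towards the robot. Next I measure them.

```bash
python3 - <<'E'
from h import *
for n in("top","side"):
    z=np.load(f"/tmp/{n}.npz");p,X=z["p"],z["X"]; h=cv2.cvtColor(p,cv2.COLOR_RGB2HSV)
    H,S,V=[h[...,k].astype(int) for k in range(3)]; ok=z["d"]>0
    w=(abs(X[...,0]-.45)<.25)&(X[...,2]<.2)&(X[...,2]>-.02)&ok
    for nm,m in(("blue",(H>100)&(H<130)&(S>120)),("yellow",(H>18)&(H<32)&(S>170)&(X[...,1]>.1))):
        q=X[m&w]; print(n,nm,len(q),np.median(q,0).round(3),q.min(0).round(3),q.max(0).round(3))
    # all things above table near blue tube
    q=X[w&(X[...,2]>.012)&(abs(X[...,1]-.07)<.13)&(X[...,0]<.48)]
    print(n,"tube+",q.mean(0).round(3),q.min(0).round(3),q.max(0).round(3))
    g=q[q[:,2]>.055]; print(" grip",len(g),g.mean(0).round(3),g.min(0).round(3),g.max(0).round(3)) if len(g) else 0
    r=cv2.minAreaRect((q[:,:2]*1000).astype(np.float32)); print(" rect",r)
    m=(H>8)&(H<28)&(S>70)&(V>110)&w&(X[...,1]<-.2)&(X[...,1]>-.5)&(X[...,2]>.01)
    q=X[m]; print(n,"cradle",len(q),np.percentile(q,[1,50,99],axis=0).round(3)); print(" rect",cv2.minAreaRect((q[:,:2]*1000).astype(np.float32)))
    if n=="top":
        for x in np.arange(.3,.6,.02):
            a=q[abs(q[:,0]-x)<.004]
            if len(a):print(x.round(2),[(y.round(3),float(np.median(a[abs(a[:,1]-y)<.006][:,2]).round(3)) if (abs(a[:,1]-y)<.006).any() else None) for y in np.arange(-.42,-.26,.012)])
E
```

```text
top blue 278 [0.509 0.069 0.037] [0.494 0.037 0.023] [0.529 0.128 0.086]
top yellow 17 [0.509 0.374 0.034] [0.493 0.341 0.029] [0.548 0.401 0.041]<stdin>:10: RuntimeWarning: Mean of empty slice.
  ret = um.true_divide(
Traceback (most recent call last):
ValueError: zero-size array to reduction operation minimum which has no identity
```

```bash
python3 - <<'E'
from h import *
for n in("top","side"):
    z=np.load(f"/tmp/{n}.npz");p,X=z["p"],z["X"]; h=cv2.cvtColor(p,cv2.COLOR_RGB2HSV)
    H,S,V=[h[...,k].astype(int) for k in range(3)]; ok=z["d"]>0
    w=(abs(X[...,0]-.5)<.12)&(X[...,2]<.2)&(X[...,2]>-.02)&ok
    q=X[w&(X[...,2]>.018)&(abs(X[...,1]-.07)<.13)&(abs(X[...,0]-.51)<.06)]
    print(n,"tube+",q.mean(0).round(3),q.min(0).round(3),q.max(0).round(3))
    g=q[q[:,2]>.06]
    if len(g):print(" grip",len(g),g.mean(0).round(3),g.min(0).round(3),g.max(0).round(3))
    print(" rect",cv2.minAreaRect((q[:,:2]*1000).astype(np.float32)))
    w=(abs(X[...,0]-.5)<.2)&(X[...,2]<.2)&ok
    m=(H>8)&(H<28)&(S>70)&(V>100)&w&(X[...,1]<-.18)&(X[...,1]>-.5)&(X[...,2]>.005)
    q=X[m]; print(n,"cradle",len(q),np.percentile(q,[1,50,99],axis=0).round(3) if len(q) else 0)
    if len(q)<50: continue
    print(" rect",cv2.minAreaRect((q[:,:2]*1000).astype(np.float32)))
    ys=np.arange(-.38,-.22,.01); print("      ",(ys*1000).round())
    a=X[w&(X[...,2]>.005)]
    for x in np.arange(.34,.64,.02):
        print(x.round(2),[int(1000*np.median(b)) if len(b:=a[(abs(a[:,0]-x)<.006)&(abs(a[:,1]-y)<.005)][:,2]) else -1 for y in ys])
E
```

```text
top tube+ [0.51  0.083 0.044] [0.484 0.002 0.018] [0.542 0.162 0.092]
 grip 88 [0.511 0.083 0.083] [0.504 0.069 0.061] [0.521 0.096 0.092]
 rect ((512.3572387695312, 82.35784149169922), (44.585147857666016, 158.93597412109375), 5.989436149597168)
top cradle 3260 [[ 0.418 -0.311  0.006]
 [ 0.518 -0.232  0.054]
 [ 0.691 -0.182  0.108]]
 rect ((565.2362670898438, -268.4047546386719), (178.66416931152344, 344.482177734375), 58.098758697509766)
       [-380. -370. -360. -350. -340. -330. -320. -310. -300. -290. -280. -270.
 -260. -250. -240. -230.]
0.34 [-1, -1, -1, -1, -1, -1, -1, -1, -1, -1, -1, -1, -1, -1, -1, -1]
0.36 [-1, -1, -1, -1, -1, -1, -1, -1, -1, -1, -1, -1, -1, -1, -1, -1]
0.38 [6, 6, 6, -1, 5, -1, 5, 6, 6, 6, -1, 5, 6, -1, 5, -1]
0.4 [5, 5, -1, 6, 5, 5, 5, 5, 5, 6, 7, -1, -1, 5, 5, 36]
0.42 [6, -1, 5, -1, 5, 8, 5, 5, 6, 7, 40, 29, 28, 25, 22, 22]
0.44 [5, 5, 6, -1, 6, 6, 6, 7, -1, 5, 48, 37, 27, 25, 26, 27]
0.46 [7, 6, 6, 5, 7, 5, 5, 6, 7, -1, 54, 50, 34, 34, 36, 36]
0.48 [-1, 7, 8, 6, -1, 5, -1, 5, 5, -1, -1, 61, 44, 45, 45, 44]
0.5 [-1, 6, 5, 6, 5, 5, 6, -1, 5, 6, -1, 72, 
[... 1272 characters left out ...]
27, 26, 21, 21, 20]
0.44 [-1, -1, -1, -1, -1, -1, -1, -1, -1, -1, 35, 15, 25, 26, 26, 27]
0.46 [-1, -1, -1, -1, -1, -1, -1, -1, -1, -1, 9, 31, 8, 35, 35, 36]
0.48 [-1, -1, -1, -1, -1, -1, -1, -1, -1, -1, 7, 44, 9, 42, 44, 45]
0.5 [-1, -1, -1, -1, -1, -1, -1, -1, -1, -1, 7, 52, 9, 10, 53, 53]
0.52 [-1, -1, -1, -1, -1, -1, -1, -1, -1, -1, -1, 62, 9, 9, 60, 62]
0.54 [-1, -1, -1, -1, -1, -1, -1, -1, -1, -1, -1, 78, 63, 9, 68, 68]
0.56 [-1, -1, -1, -1, -1, -1, -1, -1, -1, -1, -1, 91, 78, 8, 78, 20]
0.58 [-1, -1, -1, -1, -1, -1, -1, -1, -1, -1, -1, 7, 60, 8, 89, 89]
0.6 [-1, -1, -1, -1, -1, -1, -1, -1, -1, -1, -1, 7, 8, 8, 8, 8]
0.62 [-1, -1, -1, -1, -1, -1, -1, -1, -1, -1, -1, -1, -1, -1, -1, -1]
```

```bash
python3 - <<'E'
from h import *
z=np.load("/tmp/top.npz");X=z["X"][z["d"]>0]
ys=np.arange(-.31,-.14,.01); print("      ",(ys*1000).round())
a=X[(X[:,2]>.0)&(X[:,2]<.2)]
for x in np.arange(.4,.62,.02):
    print(x.round(2),[int(1000*np.max(b)) if len(b:=a[(abs(a[:,0]-x)<.006)&(abs(a[:,1]-y)<.005)][:,2]) else -1 for y in ys])
c=a[(abs(a[:,0]-.5)<.09)&(abs(a[:,1]+.23)<.06)&(a[:,2]>.012)]
A=c[(abs(c[:,2]-(.055+.445*(c[:,0]-.503)))<.006)]
for _ in range(4):
    k,*_r=np.linalg.lstsq(np.c_[A[:,:2],np.ones(len(A))],A[:,2],rcond=None)
    r=c@np.r_[-k[:2],1]-k[2]; A=c[abs(r)<.004]
print("plane",k,np.arctan(np.hypot(*k[:2])),"dir",np.degrees(np.arctan2(k[1],k[0])),len(A))
# floor points centreline and wall tops per x-slice
P=[];Q=[]
for x in np.arange(.43,.58,.01):
    f=A[abs(A[:,0]-x)<.006]; hi=c[(r>.013)&(abs(c[:,0]-x)<.006)]
    L=hi[hi[:,1]>-.23][:,1]; R=hi[hi[:,1]<-.23][:,1]
    print(x.round(2),np.percentile(f[:,1],[2,98]).round(4), np.median(L).round(4) if len(L) else 0,np.median(R).round(4) if len(R) else 0)
E
```

```text
[-310. -300. -290. -280. -270. -260. -250. -240. -230. -220. -210. -200.
 -190. -180. -170. -160. -150.]
0.4 [5, 5, 6, 8, 4, 4, 5, 5, 37, 42, 40, 39, 5, 4, 6, 3, 5]
0.42 [5, 7, 7, 43, 42, 41, 36, 33, 32, 31, 27, 47, 11, 5, 3, 5, 5]
0.44 [7, 4, 6, 50, 53, 35, 30, 30, 35, 32, 33, 55, 58, 5, 5, 5, 5]
0.46 [6, 7, 4, 56, 64, 42, 40, 44, 42, 41, 41, 61, 63, 4, 4, 6, 6]
0.48 [5, 5, 4, -1, 71, 52, 48, 49, 53, 51, 51, 67, 75, 4, 5, 5, 6]
0.5 [4, 6, 6, -1, 81, 77, 58, 58, 57, 61, 60, 66, 83, 10, 5, 5, 4]
0.52 [4, 5, 3, -1, 95, 88, 67, 66, 69, 66, 68, 69, 93, 90, 4, 5, 3]
0.54 [5, 8, 2, -1, 94, 99, 76, 75, 79, 76, 78, 77, 101, 99, 6, 4, 5]
0.56 [8, 5, 7, -1, -1, 109, 90, 85, 86, 86, 86, 88, 104, 113, 4, 6, 4]
0.58 [6, 6, -1, -1, 105, 114, 108, 94, 98, 97, 96, 99, 108, 113, 5, 5, 7]
0.6 [6, 5, -1, -1, -1, 91, 93, -1, -1, -1, -1, 11, 11, 6, 2, 6, 4]
plane [ 0.44266754  0.03872489 -0.15818086] 0.4181522660346965 dir 4.999550763587 1653
0.43 [-0.2692 -0.2074] -0.1964 -0.2746
0.44 [-0.2679 -0.2067] -0.1957 -0.2731
0.45 [-0.2676 -0.2054] -0.1945 -0.2722
0.46 [-0.2656 -0.2043] -0.1942 -0.2714
0.47 [-0.2645 -0.2034] -0.1924 -0.2699
0.48 [-0.2639 -0.2028] -0.1914 -0.2697
0.49 [-0.2636 -0.2022] -0.1906 -0.2688
0.5 [-0.2624 -0.2006] -0.1898 -0.2676
0.51 [-0.2606 -0.1992] -0.1888 -0.2663
0.52 [-0.2597 -0.1984] -0.1873 -0.2648
0.53 [-0.2595 -0.1971] -0.1865 -0.2638
0.54 [-0.2585 -0.1961] -0.1858 -0.2632
0.55 [-0.258  -0.1959] -0.1853 -0.2626
0.56 [-0.2569 -0.1949] -0.1834 -0.2614
0.57 [-0.2551 -0.1936] -0.1828 -0.2598
```

Emit:
{"op": "carry_out", "data": {
  "deltas": [
    {"hand": 100,"linear": [0,0,0],"yaw": 0}
  ]
}}

```text
time_s: 0.2
tcp_pos: [0.1424, 0.5052, 0.2384]
tool_rot: [-3.141, -0.0, 2.867]
contact_force: [0.5, -0.0, -0.1]
finger_gap: 1.002
grip_force: 0.0
```

Tube is at about (0.512, 0.082) with yaw 96°. The seat is at about (0.502, -0.230, 0.055), with the low end towards 185°. I'll turn the tool to yaw 96° and then move over the tube.

Emit:
{"op": "carry_out", "data": {
  "deltas": [
    {"hand": 100,"linear": [0,0,0],"yaw": 0.149},
    {"hand": 100,"linear": [0,0,0],"yaw": 0.149},
    {"hand": 100,"linear": [0,0,0],"yaw": 0.149},
    {"hand": 100,"linear": [0,0,0],"yaw": 0.149},
    {"hand": 100,"linear": [0,0,0],"yaw": 0.149},
    {"hand": 100,"linear": [0,0,0],"yaw": 0.149},
    {"hand": 100,"linear": [0,0,0],"yaw": 0.149},
    {"hand": 100,"linear": [0,0,0],"yaw": 0.149}
  ]
}}

```text
time_s: 1.0
tcp_pos: [0.1424, 0.5052, 0.2385]
tool_rot: [-3.141, 0.0, 1.669]
contact_force: [0.3, -0.2, 0.2]
finger_gap: 1.003
grip_force: 0.0
```

Emit:
{"op": "carry_out", "data": {
  "deltas": [
    {"hand": 100,"linear": [-3.9,2.8,0],"yaw": 0},
    {"hand": 100,"linear": [-3.9,2.8,0],"yaw": 0},
    {"hand": 100,"linear": [-3.9,2.8,0],"yaw": 0},
    {"hand": 100,"linear": [-3.9,2.8,0],"yaw": 0},
    {"hand": 100,"linear": [-3.9,2.8,0],"yaw": 0},
    {"hand": 100,"linear": [-3.9,2.8,0],"yaw": 0},
    {"hand": 100,"linear": [-3.9,2.8,0],"yaw": 0},
    {"hand": 100,"linear": [-3.9,2.8,0],"yaw": 0},
    {"hand": 100,"linear": [-3.9,2.8,0],"yaw": 0},
    {"hand": 100,"linear": [-3.9,2.8,0],"yaw": 0}
  ]
}}

```text
time_s: 2.0
tcp_pos: [0.4624, 0.1447, 0.2387]
tool_rot: [3.142, -0.0, 1.675]
contact_force: [0.5, -0.2, 0.4]
finger_gap: 1.0
grip_force: 0.0
```

Emit:
{"op": "carry_out", "data": {
  "deltas": [
    {"hand": 100,"linear": [-3.5,2.2,0],"yaw": 0},
    {"hand": 100,"linear": [-3.4,2.2,0],"yaw": 0},
    {"hand": 100,"linear": [0,0,0],"yaw": 0},
    {"hand": 100,"linear": [0,0,0],"yaw": 0}
  ]
}}

```text
time_s: 2.4
tcp_pos: [0.5123, 0.0821, 0.2383]
tool_rot: [-3.141, -0.0, 1.674]
contact_force: [-0.4, 0.1, -0.0]
finger_gap: 1.0
grip_force: 0.0
```

```bash
python3 - <<'E'
from h import *
s=robot.observe();print(s["tcp_pos"],s["tool_rot"],s["joint_positions"])
p,d,X=cloud("wrist");save("w1.png",p);np.savez("/tmp/w",p=p,d=d,X=X)
q=X[(d>0)&(X[...,2]>.015)&(X[...,2]<.11)&(abs(X[...,1]-.08)<.12)&(abs(X[...,0]-.51)<.06)]
print(len(q),q.min(0),q.max(0))
print(cv2.minAreaRect((q[:,:2]*1000).astype(np.float32)))
for t in(.055,.07,.08):
    g=q[q[:,2]>t]; print(t,len(g),cv2.minAreaRect((g[:,:2]*1000).astype(np.float32)) if len(g)>3 else 0)
E
```

```text
[0.51230209 0.08211892 0.23829439] [-3.14061198e+00 -3.62090818e-04  1.67353843e+00] [-6.72256637e-02  3.00156756e-01  1.51605722e+00  1.96839988e-04
  1.32640648e+00 -1.70015669e-01]
4939 [0.48249019 0.00366096 0.01517539] [0.54085222 0.1637234  0.08785298]
((511.77606201171875, 83.23336029052734), (43.951637268066406, 158.25177001953125), 5.795035362243652)
0.055 502 ((511.49755859375, 83.49674987792969), (13.615805625915527, 29.660690307617188), 5.058282852172852)
0.07 465 ((511.47802734375, 83.41390228271484), (13.421964645385742, 29.52214241027832), 5.691206932067871)
0.08 434 ((511.4627990722656, 83.3555908203125), (13.295583724975586, 29.423463821411133), 6.135059356689453)
```

Emit:
{"op": "carry_out", "data": {
  "deltas": [
    {"hand": 100,"linear": [0.13,-0.08,4],"yaw": 0},
    {"hand": 100,"linear": [0,0,4.5],"yaw": 0},
    {"hand": 100,"linear": [0,0,4.5],"yaw": 0},
    {"hand": 80,"linear": [0,0,3.5],"yaw": 0},
    {"hand": 60,"linear": [0,0,2.4],"yaw": 0},
    {"hand": 40,"linear": [0,0,0],"yaw": 0},
    {"hand": 20,"linear": [0,0,0],"yaw": 0},
    {"hand": 5,"linear": [0,0,0],"yaw": 0},
    {"hand": 5,"linear": [0,0,0],"yaw": 0},
    {"hand": 5,"linear": [0,0,0],"yaw": 0}
  ],
  "squeeze": 35
}}

```text
time_s: 3.45
tcp_pos: [0.5114, 0.0837, 0.0512]
tool_rot: [3.141, 0.0, 1.675]
contact_force: [-13.2, -1.9, 20.6]
finger_gap: 0.388
grip_force: 11.9
```

Emit:
{"op": "carry_out", "data": {
  "deltas": [
    {"hand": 0,"linear": [0,0,0],"yaw": 0},
    {"hand": 0,"linear": [0,0,0],"yaw": 0}
  ]
}}

```text
time_s: 3.65
tcp_pos: [0.5101, 0.0836, 0.0516]
tool_rot: [-3.138, 0.0, 1.676]
contact_force: [-15.3, -2.5, 22.8]
finger_gap: 0.308
grip_force: 36.7
```

The fingertips have caught on the bracket's shoulder: the gap is 27 mm and the upward force is 23 N. I'll open, rise and grip higher.

Emit:
{"op": "carry_out", "data": {
  "deltas": [
    {"hand": 60,"linear": [0,0,0],"yaw": 0},
    {"hand": 60,"linear": [0,0,0],"yaw": 0},
    {"hand": 60,"linear": [0,0,-0.9],"yaw": 0},
    {"hand": 60,"linear": [0,0,-1.0],"yaw": 0},
    {"hand": 60,"linear": [0,0,0],"yaw": 0}
  ]
}}

```text
time_s: 4.15
tcp_pos: [0.5123, 0.0836, 0.0704]
tool_rot: [3.139, 0.0, 1.675]
contact_force: [0.5, 0.1, -0.5]
finger_gap: 0.601
grip_force: 0.0
```

```bash
python3 - <<'E'
from h import *
s=robot.observe();print(s["tcp_pos"],s["tool_rot"],s["contact_force"],s["finger_gap"])
p,d,X=cloud("wrist");save("w2.png",p)
q=X[(d>0)&(X[...,2]>.015)&(X[...,2]<.095)&(abs(X[...,1]-.08)<.12)&(abs(X[...,0]-.51)<.06)]
for t in(.04,.06,.082):
    g=q[abs(q[:,2]-t)<.004]; print(t,len(g),cv2.minAreaRect((g[:,:2]*1000).astype(np.float32)) if len(g)>3 else 0)
p,d,X=cloud("side");save("s2.png",cv2.resize(p[100:260,170:330],(640,640)))
E
```

```text
[0.5122732  0.0836106  0.07040979] [3.13870896e+00 4.96490754e-04 1.67484840e+00] [ 0.452563    0.10366396 -0.47549467] 0.6011190544142769
0.04 5393 ((511.8544921875, 83.49945831298828), (44.220523834228516, 158.81358337402344), 5.955742835998535)
0.06 155 ((510.2349548339844, 96.97538757324219), (14.047449111938477, 4.07093620300293), 8.339105606079102)
0.082 2107 ((512.0855102539062, 84.27037048339844), (81.14399719238281, 29.441308975219727), 6.701348304748535)
```

View pics/w2.png

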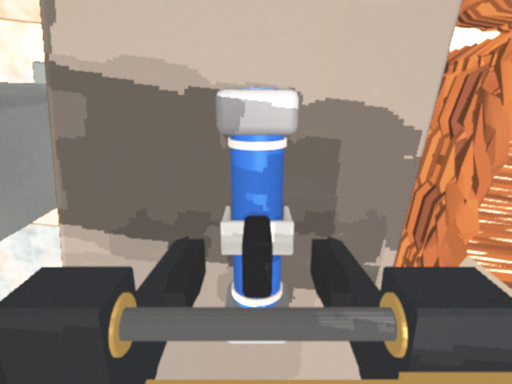

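The wrist view shows the black grip at (257,255), centred between the open fingers. The bracket shoulders run from 222 to 292 px, wider than the grip. The tube hasn't been disturbed, so I'll grip with the TCP at about 0.057.

Emit:
{"op": "carry_out", "data": {
  "deltas": [
    {"hand": 60,"linear": [0,-0.05,1.3],"yaw": 0},
    {"hand": 40,"linear": [0,0,0],"yaw": 0},
    {"hand": 20,"linear": [0,0,0],"yaw": 0},
    {"hand": 0,"linear": [0,0,0],"yaw": 0},
    {"hand": 0,"linear": [0,0,0],"yaw": 0},
    {"hand": 0,"linear": [0,0,0],"yaw": 0},
    {"hand": 0,"linear": [0,0,0],"yaw": 0}
  ]
}}

```text
time_s: 4.95
tcp_pos: [0.511, 0.0836, 0.0558]
tool_rot: [3.141, 0.0, 1.675]
contact_force: [0.6, 0.2, 0.1]
finger_gap: 0.152
grip_force: 35.0
```

Emit:
{"op": "carry_out", "data": {
  "deltas": [
    {"hand": 0,"linear": [0,0,-2],"yaw": 0},
    {"hand": 0,"linear": [0,0,-3],"yaw": 0},
    {"hand": 0,"linear": [0,0,-4],"yaw": 0},
    {"hand": 0,"linear": [0,0,-4],"yaw": 0},
    {"hand": 0,"linear": [0,0,-4],"yaw": 0},
    {"hand": 0,"linear": [0,0,-2],"yaw": 0},
    {"hand": 0,"linear": [0,0,0],"yaw": 0},
    {"hand": 0,"linear": [0,0,0],"yaw": 0},
    {"hand": 0,"linear": [0,0,0],"yaw": 0}
  ]
}}

```text
time_s: 5.85
tcp_pos: [0.5103, 0.0836, 0.2438]
tool_rot: [-3.138, -0.001, 1.675]
contact_force: [-0.3, 0.1, -3.0]
finger_gap: 0.153
grip_force: 35.0
```

```bash
python3 - <<'E'
from h import *
p,d,X=cloud("side");save("s3.png",cv2.resize(p[60:260,150:350],(600,600)))
h=cv2.cvtColor(p,cv2.COLOR_RGB2HSV); m=(h[...,0]>100)&(h[...,0]<130)&(h[...,1]>120)&(d>0)&(abs(X[...,0]-.51)<.05)&(abs(X[...,1]-.08)<.12)
q=X[m]; print(len(q))
for y in np.arange(.02,.16,.02):
    a=q[abs(q[:,1]-y)<.01]; print(y.round(2),len(a),a[:,2].max().round(3) if len(a) else 0)
E
```

```text
121
0.02 50 0.257
0.04 0 0
0.06 0 0
0.08 0 0
0.1 0 0
0.12 0 0
0.14 0 0
0.16 0 0
```

View pics/s3.png

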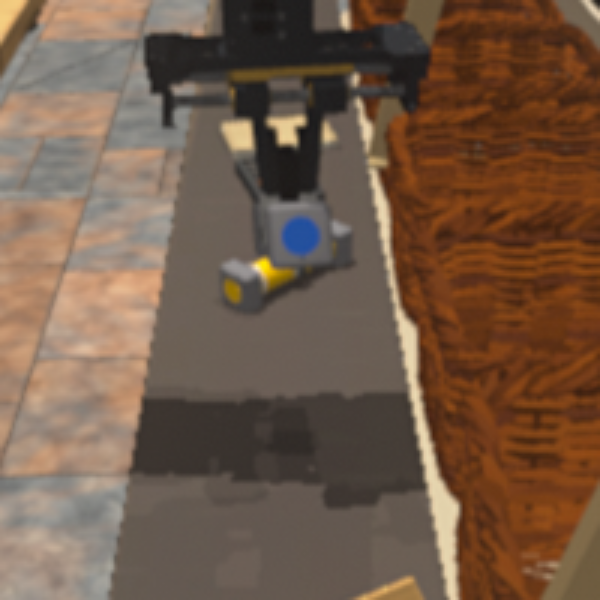

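The near (-y) cap faces up towards the camera at (300,235) in the crop, so the +y end has sunk and is the heavy one. To point it at the low end (185.3°), I turn the world yaw +89°, which is -1.56 about tool z. Then I move across.

Emit:
{"op": "carry_out", "data": {
  "deltas": [
    {"hand": 0,"linear": [0,0,0],"yaw": -0.13},
    {"hand": 0,"linear": [0,0,0],"yaw": -0.13},
    {"hand": 0,"linear": [0,0,0],"yaw": -0.13},
    {"hand": 0,"linear": [0,0,0],"yaw": -0.13},
    {"hand": 0,"linear": [0,0,0],"yaw": -0.13},
    {"hand": 0,"linear": [0,0,0],"yaw": -0.13},
    {"hand": 0,"linear": [0,0,0],"yaw": -0.13},
    {"hand": 0,"linear": [0,0,0],"yaw": -0.13},
    {"hand": 0,"linear": [0,0,0],"yaw": -0.13},
    {"hand": 0,"linear": [0,0,0],"yaw": -0.13}
  ]
}}

```text
time_s: 6.9
tcp_pos: [0.5107, 0.0836, 0.2445]
tool_rot: [-3.141, -0.002, 2.98]
contact_force: [-0.2, -0.2, -2.7]
finger_gap: 0.156
grip_force: 35.0
```

Emit:
{"op": "carry_out", "data": {
  "deltas": [
    {"hand": 0,"linear": [0,0,0],"yaw": -0.13},
    {"hand": 0,"linear": [0,0,0],"yaw": -0.13},
    {"hand": 0,"linear": [0,0,0],"yaw": 0},
    {"hand": 0,"linear": [0,0,0],"yaw": 0}
  ]
}}

```text
time_s: 7.3
tcp_pos: [0.5108, 0.0836, 0.245]
tool_rot: [3.141, -0.001, -3.052]
contact_force: [0.4, 0.5, -1.9]
finger_gap: 0.154
grip_force: 35.0
```

Emit:
{"op": "carry_out", "data": {
  "deltas": [
    {"hand": 0,"linear": [0.46,-3.11,0],"yaw": 0},
    {"hand": 0,"linear": [0.46,-3.11,0],"yaw": 0},
    {"hand": 0,"linear": [0.46,-3.11,0],"yaw": 0},
    {"hand": 0,"linear": [0.46,-3.11,0],"yaw": 0},
    {"hand": 0,"linear": [0.46,-3.11,0],"yaw": 0},
    {"hand": 0,"linear": [0.46,-3.11,0],"yaw": 0},
    {"hand": 0,"linear": [0.46,-3.11,0],"yaw": 0},
    {"hand": 0,"linear": [0.46,-3.11,0],"yaw": 0},
    {"hand": 0,"linear": [0.46,-3.11,0],"yaw": 0},
    {"hand": 0,"linear": [0.46,-3.11,0],"yaw": 0}
  ]
}}

```text
time_s: 8.3
tcp_pos: [0.4938, -0.2316, 0.2453]
tool_rot: [3.141, -0.0, -3.052]
contact_force: [0.7, -0.4, -2.2]
finger_gap: 0.156
grip_force: 35.0
```

Emit:
{"op": "carry_out", "data": {
  "deltas": [
    {"hand": 0,"linear": [0,0,0],"yaw": 0},
    {"hand": 0,"linear": [0,0,0],"yaw": 0}
  ]
}}

```text
time_s: 8.5
tcp_pos: [0.4939, -0.2304, 0.2452]
tool_rot: [3.141, -0.001, -3.051]
contact_force: [0.5, 0.7, -3.2]
finger_gap: 0.153
grip_force: 35.0
```

```bash
python3 - <<'E'
from h import *
s=robot.observe();print(s["tcp_pos"],s["tool_rot"],s["joint_positions"],s["finger_gap"])
p,d,X=cloud("side");save("s4.png",cv2.resize(p[160:360,150:350],(600,600)))
np.savez("/tmp/side4",p=p,d=d,X=X)
h=cv2.cvtColor(p,cv2.COLOR_RGB2HSV); m=(h[...,0]>100)&(h[...,0]<130)&(h[...,1]>120)&(d>0)&(abs(X[...,0]-.5)<.1)&(abs(X[...,1]+.23)<.06)
q=X[m]; print(len(q),q.mean(0),np.percentile(q,[2,98],axis=0)); print(np.polyfit(q[:,0],q[:,2],1),np.polyfit(q[:,0],q[:,1],1))
E
```

```text
[ 0.49390877 -0.2304314   0.24521191] [ 3.14065928e+00 -5.59500615e-04 -3.05147856e+00] [-6.51713831e-01  3.53072032e-01  1.42518912e+00  3.16824796e-04
  1.36437462e+00 -2.31268908e+00] 0.15327622491713572
954 [ 0.48999455 -0.2420134   0.21919019] [[ 0.44265072 -0.25008437  0.19346493]
 [ 0.54542343 -0.22839255  0.24448224]]
[0.39523211 0.02552861] [ 0.04772068 -0.26539627]
```

View pics/s4.png

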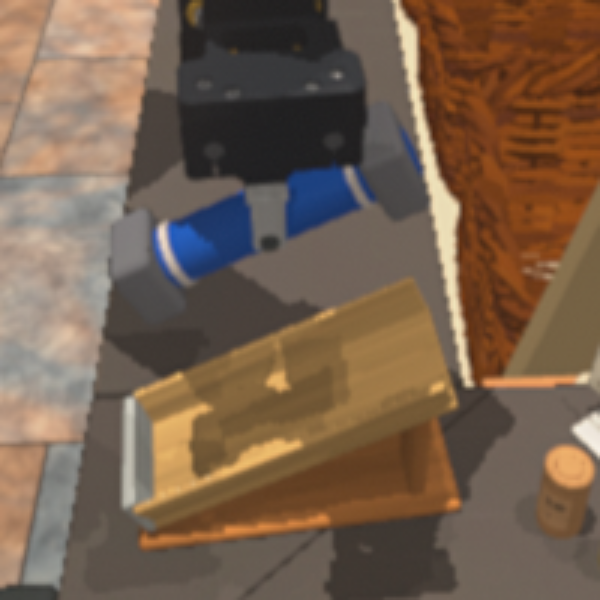

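The tube hangs over the cradle with its heavy end at the left (135,265), above the steel stop at (135,450), and the slopes match. I'll lower it in stages.

Emit:
{"op": "carry_out", "data": {
  "deltas": [
    {"hand": 0,"linear": [0,0,3],"yaw": 0},
    {"hand": 0,"linear": [0,0,4],"yaw": 0},
    {"hand": 0,"linear": [0,0,3],"yaw": 0},
    {"hand": 0,"linear": [0,0,2],"yaw": 0},
    {"hand": 0,"linear": [0,0,0.6],"yaw": 0},
    {"hand": 0,"linear": [0,0,0],"yaw": 0},
    {"hand": 0,"linear": [0,0,0],"yaw": 0}
  ]
}}

```text
time_s: 9.25
tcp_pos: [0.4947, -0.2303, 0.121]
tool_rot: [-3.14, 0.002, -3.048]
contact_force: [-0.4, -0.5, -2.1]
finger_gap: 0.16
grip_force: 35.0
```

Emit:
{"op": "carry_out", "data": {
  "deltas": [
    {"hand": 0,"linear": [0,0,0.4],"yaw": 0},
    {"hand": 0,"linear": [0,0,0.2],"yaw": 0},
    {"hand": 0,"linear": [0,0,0],"yaw": 0}
  ]
}}

```text
time_s: 9.55
tcp_pos: [0.494, -0.2303, 0.1137]
tool_rot: [-3.142, -0.0, -3.049]
contact_force: [-0.8, -0.6, -2.0]
finger_gap: 0.15
grip_force: 35.0
```

Emit:
{"op": "carry_out", "data": {
  "deltas": [
    {"hand": 0,"linear": [0,0,0.2],"yaw": 0},
    {"hand": 0,"linear": [0,0,0.1],"yaw": 0},
    {"hand": 0,"linear": [0,0,0],"yaw": 0}
  ]
}}

```text
time_s: 9.85
tcp_pos: [0.494, -0.2303, 0.1106]
tool_rot: [3.141, -0.0, -3.048]
contact_force: [-0.2, 0.7, -3.1]
finger_gap: 0.155
grip_force: 35.0
```

Emit:
{"op": "carry_out", "data": {
  "deltas": [
    {"hand": 0,"linear": [0,0,0.1],"yaw": 0},
    {"hand": 0,"linear": [0,0,0.1],"yaw": 0},
    {"hand": 0,"linear": [0,0,0],"yaw": 0}
  ]
}}

```text
time_s: 10.15
tcp_pos: [0.4941, -0.2304, 0.1087]
tool_rot: [-3.142, -0.0, -3.048]
contact_force: [-0.5, 0.3, -0.8]
finger_gap: 0.156
grip_force: 35.0
```

Contact is starting: the vertical force has dropped from -2.5 to -0.8 N. One more millimetre.

Emit:
{"op": "carry_out", "data": {
  "deltas": [
    {"hand": 0,"linear": [0,0,0.1],"yaw": 0},
    {"hand": 0,"linear": [0,0,0],"yaw": 0},
    {"hand": 0,"linear": [0,0,0],"yaw": 0}
  ]
}}

```text
time_s: 10.45
tcp_pos: [0.4943, -0.2305, 0.1083]
tool_rot: [-3.141, 0.001, -3.048]
contact_force: [-1.7, 1.2, 5.5]
finger_gap: 0.156
grip_force: 35.0
```

```bash
python3 - <<'E'
from h import *
s=robot.observe();print(s["tcp_pos"],s["contact_force"])
p,d,X=cloud("side");save("s5.png",cv2.resize(p[200:360,160:320],(600,600)))
E
```

```text
[ 0.49426442 -0.23047399  0.10831116] [-1.72020423  1.18432807  5.51931211]
```

View pics/s5.png

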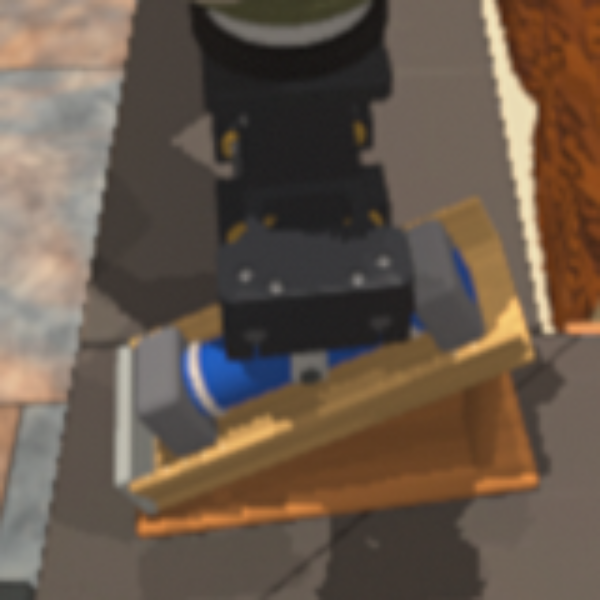

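The tube is seated on the floor between the walls. Its lower cap at (175,390) sits just short of the steel stop at (125,420). I'll release and retreat straight up.

Emit:
{"op": "carry_out", "data": {
  "deltas": [
    {"hand": 20,"linear": [0,0,0],"yaw": 0},
    {"hand": 40,"linear": [0,0,0],"yaw": 0},
    {"hand": 60,"linear": [0,0,0],"yaw": 0},
    {"hand": 60,"linear": [0,0,0],"yaw": 0},
    {"hand": 60,"linear": [0,0,-2],"yaw": 0},
    {"hand": 60,"linear": [0,0,-4],"yaw": 0},
    {"hand": 60,"linear": [0,0,-4],"yaw": 0},
    {"hand": 60,"linear": [0,0,-3],"yaw": 0},
    {"hand": 60,"linear": [0,0,0],"yaw": 0},
    {"hand": 60,"linear": [0,0,0],"yaw": 0}
  ]
}}

```text
time_s: 11.5
tcp_pos: [0.494, -0.2303, 0.2374]
tool_rot: [3.142, -0.0, -3.048]
contact_force: [-1.0, -0.5, -0.6]
finger_gap: 0.597
grip_force: 0.0
```

```bash
python3 - <<'E'
from h import *
p,d,X=cloud("side");save("s6.png",cv2.resize(p[200:360,160:320],(600,600)))
h=cv2.cvtColor(p,cv2.COLOR_RGB2HSV); m=(h[...,0]>100)&(h[...,0]<130)&(h[...,1]>120)&(d>0)&(abs(X[...,0]-.5)<.1)&(abs(X[...,1]+.23)<.06)
q=X[m]; print(len(q),q.mean(0),np.percentile(q,[2,98],axis=0)); print(np.polyfit(q[:,0],q[:,2],1))
E
```

```text
752 [ 0.49156955 -0.23960959  0.08541218] [[ 0.4422986  -0.25040003  0.06108119]
 [ 0.56481473 -0.22241604  0.11182409]]
[ 0.40805779 -0.1151766 ]
```

View pics/s6.png

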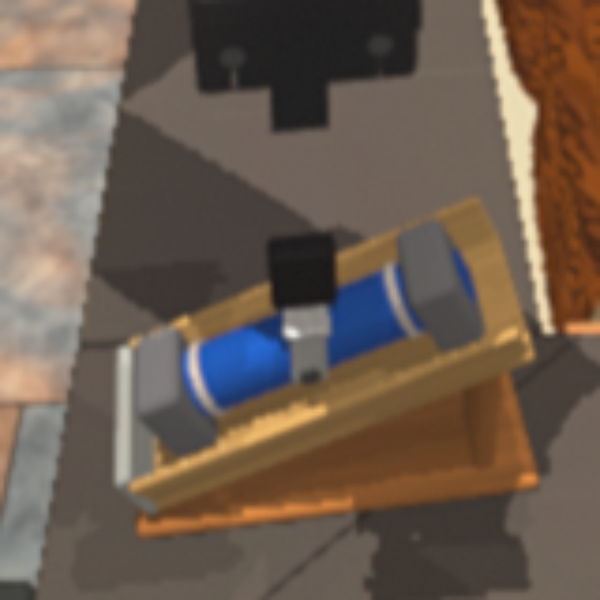

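The tube is lying in the trough with its cap at (175,390), where it was before release. It has been let go, it follows the slope, and the gripper is clear above.

```bash
python3 -c "
from plant import ticket; print(ticket.sign_off())"
```

```text
the job is handed in; nothing more can be done
None
```

The blue tube is resting in the cradle, released, with its coin-filled end at the low end; the yellow tube was not touched, and the job was handed in after about 12 s of robot time (the hand-in returned no verdict).

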